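Dry-fit the gateway maquette

ROBOT

A 6-joint arm with a two-finger parallel gripper is mounted at the origin on the work surface. World frame = base frame: x ahead of the robot, y to its left, z up, the work surface at z = 0. Lengths are in m, angles in rad, forces in N, time in s.
With the tool pointing down it reaches from about 0.3 to 0.875 m from the base axis. Payload 6.4 kg.
Tool frame: the origin (TCP) lies midway between the tips of the shut fingers; the grasp point (between the pads) lies 19 mm behind it (ctrl.pinch_z is the distance from the TCP to the grasp point, in m); z points along the fingers, y is the line along which they close (so a half turn about z gives the same grasp; the last joint's range is limited). The gripper opens to 85 mm and grips with 20 to 120 N. Pads are 22 mm wide; open, the fingers measure 114 mm over their backs; the gripper's body (76 mm by 85 mm) begins 54 mm behind the grasp point. The pads swing forward as they close: fully open they stand 13 mm farther back than shut.
Start: joints at [-1.463, 0.181, 1.607, -0, 1.354, -0.206], TCP at [0.178, -0.547, 0.231] pointing down, gripper open.
Joint ranges: [-2.99, 2.99], [-0.89, 2.07], [0.3, 2.58], [-1.14, 4.28], [0, 2.63], [-3.12, 3.12]. Speed limits (rad/s): [2.57, 2.57, 3.01, 3.14, 3.14, 3.14].

INTERFACE

Orientations are given as a unit quaternion [w, x, y, z].
In Python, from bench import ctrl gives the robot as it stands.
- The arm moves only by the tool apply_moves, never from a script. Its argument "moves" is a list of rows, each an object with "jaw": the opening, from 0 (shut) to 1 (fully open); "offset": the shift along the tool's x, y, z in mm, a list of three; "rot": the turn, a rotation vector about the tool's x, y, z in degrees, a list of three. In form: [{"jaw": jaw, "offset": [dx, dy, dz], "rot": [ax, ay, az]}, ...]. A call has exactly 5 rows; each row shifts and turns the commanded pose from where the row before left it, along the tool's axes as they then stand; what a row does not reach is not made up. A row lasts 1/8 s, in which the tool goes at most 62.5 mm and 10.7 degrees, less where a joint would pass 70% of its speed; a pose out of reach is approached as far as the arm can. A call is refused whole if a number of a shift passes 62.5 or a number of a turn 10.7, either way. A call with a gripper value outside its range is refused whole. The fingers move at their own pace and stop on an object; the grip force is fixed at half the most. Time passes only in rows, so rows that do not move let the fingers close, or fill a call up. It gives the time, the measured TCP pose, the force, the opening and the grip force at its end, in the units of the state.
- ctrl.get_obs(): the state, without advancing time (a new reading comes with each control period).
- ctrl.camera(name): name is "scene" or "top" or "wrist"; returns (picture, depth): 480x640x3 uint8, red, green, blue; 480x640 float32, m along the optical axis (not along the pixel's ray), 0 where there is no reading.
- ctrl.camera_params(name): a dict with "K" (3x3 intrinsics, pixels), "cam_to_world" (4x4, takes a point from camera to world coordinates); the wrist camera has in their place "mount" (4x4, takes a point from camera to tool coordinates, whose origin is the TCP and whose axes are the flange's). Camera axes: x right, y down, z forward; pixel columns grow to the right and rows downward; lengths in m; the calibration is good to about 2 mm. A picture is of the moment at which its call begins: read the wrist's pose just before it. camera_params takes no time and is no camera call.
- ctrl.hand_in(): hands the job in; it is judged then, once.
Trained networks look in the newest picture that a camera, given by its name, has taken for a name from the list of things; names that differ only in an ending like _2 or _b are one class to them, and where a whole thing is asked for, a point or a joint stands for the part that bears it (a point fixed in the world has none). Each returns a list of dicts, best first, with "score" (0 to 1); they miss things now and then, are a little off and sometimes report something else, mostly with a low value. They report only what shows in the picture. A call takes as long as a camera call. They do not tell look-alikes from the thing itself.
- ctrl.outline_of(camera, target): "region" (480x640 bool, what is visible of it) and "position" ([column, row] in pixels, amid what is visible of it).
The state is a dict: "time_s": time; "q": joint angles; "dq": joint speeds; "joint_efforts": joint torques, N m; "eef_pos": TCP position; "eef_rot": TCP orientation; "wrist_force": force on the tool from outside, world axes, zero at the start; "torque": the same for the moment, N m; "opening": opening from 0.0 (shut) to 1.0 (fully open); "grasp_force": force on a finger pad.
Only numpy, scipy, OpenCV 4.12 (cv2) and the standard library are available. Lean on these libraries where they do the work, as an engineer would, in place of code of your own. Each camera call takes 0.05 s, during which the arm holds its last target. There are 200 camera calls.

TASK

Set up the little gateway sculpture on its base plate, ready to be marked for welding: stand the square timber post on the centre of the square pad and squarely with it, the round metal tube upright on the centre of the round pad, and the round-topped metal stud upright on the bare plate exactly midway between them. Lay the rectangular steel bar flat across the tops of post and tube as the lintel, centred over the stud and in line with the plate. Leave everything standing still and released.

Things in the scene. Friction and masses are not known exactly. Their poses are not given: they have to be found in the camera images.
- base: the dark steel base plate, fixed to the bench, 110 x 240 x 10 mm (along its x, y, z); origin at the centre of its underside, at bench height (z = 0); its y axis runs along its length, z up. The two pads are welded on its top, centred 80 mm either side of the plate's centre along its length; which is at which end varies. The stud goes on the plate's centre, the midpoint between the pads.
- pad_sq: the square pad, bright steel, 66 x 66 x 6 mm, fixed on the base plate with its sides parallel to the plate's; origin at the centre of its underside, 10 mm above the bench; its top is 16 mm above the bench
- pad_rd: the round pad, bright steel disc, 70 mm in diameter, 6 mm thick, fixed on the base plate; origin at the centre of its underside, 10 mm above the bench; its top is 16 mm above the bench
- post_mid (a point): centre (half-way up) of the loose square timber post, 50 x 50 x 80 mm tall, about 0.15 kg, standing upright on the bench; axes along its sides, z up
- tube_mid (a point): centre (half-way up) of the loose round pale-metal tube, 50 mm outer and 42 mm inner diameter, 80 mm tall, open at both ends, about 0.28 kg, standing upright on the bench; z up along the tube
- dome_mid (a point): centre (half-way up) of the loose solid metal stud with a rounded top, 42 mm in diameter, 52 mm tall (straight sides up to 34 mm above its flat foot), about 0.35 kg, standing upright on the bench; z up
- lintel_mid (a point): centre (half-way up) of the loose rectangular dark steel bar (hollow section, the lintel), 210 x 40 x 20 mm (along its x, y, z), about 0.35 kg, lying flat on the bench; x axis along its length, z up
Not all that is in view belongs to the job. Leave any red or turquoise look-alike of the part that bears dome_mid alone. Of the things that look like the part that bears post_mid, the larger one is meant.

How it is judged:
At the end, for the whole second after the job is handed in: Post on square pad, tube on round pad, stud on the plate's centre: each upright, within 12 mm; post within 0.25 rad of square. Bar level on post and tube, within 15 mm of the plate's centre, 0.15 rad of its length. Heights within 6 mm of seated, tilts under 0.1 rad, all released, at rest (horizontal distance between post_mid and pad_sq below 0.012 m and angle between each of post_mid, tube_mid, dome_mid, lintel_mid's own z axis and vertical below 0.1 rad and z of post_mid in the frame of base between 0.05 and 0.062 m and (angle between the x axis of post_mid and the x axis of pad_sq, either way round below 0.25 rad or angle between the x axis of post_mid and the y axis of pad_sq, either way round below 0.25 rad) and horizontal distance between tube_mid and pad_rd below 0.012 m and z of tube_mid in the frame of base between 0.05 and 0.062 m and horizontal distance between dome_mid and base below 0.012 m and z of dome_mid in the frame of base between 0.03 and 0.042 m and horizontal distance between lintel_mid and base below 0.015 m and z of lintel_mid in the frame of base between 0.1 and 0.112 m and angle between the x axis of lintel_mid and the y axis of base, either way round below 0.15 rad and linear speed of each of post, tube, dome, lintel below 0.02 m/s and angular speed of each of post, tube, dome, lintel below 0.2 rad/s); the robot touches nothing.
It also fails if it takes over 102 s, if anything falls off the work surface, if the arm or the gripper's body presses on something with over 40 N, if the wrist force passes 120 N, or if a joint passes its speed limit or range.

## Working session

There is one attempt and no reset: what is moved stays moved. The work goes in short steps, Python scripts to look and compute and a tool call to move; the robot and the scene stay as the last step left them, time stands still between calls to the robot, and variables do not carry over. Pictures are saved under pics/ and viewed, at most 14 in all, crops included, and the job is handed in when it is done.

Besides the shell and the picture viewer there is one more tool, called after "Request:" as a command line: name --argument value ..., lists and objects as JSON in quotes. apply_moves: Moves the arm, as the interface text tells. Its arguments: {"type":"object","properties":{"moves":{"type":"array"}},"required":["moves"]}

```bash
mkdir -p pics; ls; cat > h.py <<'E'
import numpy as np, cv2
from bench import ctrl
from scipy.spatial.transform import Rotation as R
def cam(name):
    o=ctrl.get_obs(); im,d=ctrl.camera(name); p=ctrl.camera_params(name); K=np.array(p['K'])
    if 'cam_to_world' in p: T=np.array(p['cam_to_world'])
    else:
        q=o['eef_rot']; W=np.eye(4); W[:3,:3]=R.from_quat([q[1],q[2],q[3],q[0]]).as_matrix(); W[:3,3]=o['eef_pos']; T=W@np.array(p['mount'])
    v,u=np.mgrid[:480,:640]
    P=np.stack([(u-K[0,2])/K[0,0]*d,(v-K[1,2])/K[1,1]*d,d],-1)@T[:3,:3].T+T[:3,3]
    P[d==0]=np.nan
    return im,d,P,K,T
def save(n,im): cv2.imwrite('pics/'+n,im[:,:,::-1])
def topface(P,reg,tol=.004):
    z=P[...,2][reg]; z=z[np.isfinite(z)]; zt=np.percentile(z,95)
    m=reg&(abs(P[...,2]-zt)<tol); X=P[m]
    r=cv2.minAreaRect((X[:,:2]*1000).astype(np.float32))
    return zt,X[:,:2].mean(0),r,m.sum()
E
python3 - <<'E'
from h import *
print(ctrl.get_obs())
for c in ['top','scene']:
    im,d,P,K,T=cam(c); save(c+'0.png',im); print(c,T.round(3).tolist())
    for t in ['base','pad_sq','pad_rd','post_mid','tube_mid','dome_mid','lintel_mid']:
        for r in ctrl.outline_of(c,t)[:4]:
            try:
                zt,m,rc,n=topface(P,r['region']); print(t,round(r['score'],2),np.round(r['position']),r['region'].sum(),'z',zt.round(3),m.round(3),np.round(rc[0]),np.round(rc[1]),round(rc[2],1),n)
            except Exception as e: print(t,r['score'],r['position'],e)
E
```

```text
pics
{'time_s': 0.0, 'q': array([-1.46326956e+00,  1.81541037e-01,  1.60800595e+00,  1.24439473e-05,
        1.35381762e+00, -2.06320661e-01]), 'dq': array([ 0.00166225, -0.00026995, -0.00072635,  0.00113449, -0.0014971 ,
        0.00035333]), 'joint_efforts': array([-3.35932627e-04, -4.44872367e+01, -3.51334083e+01, -2.28587883e-04,
        9.10829811e-03,  1.68717978e-06]), 'eef_pos': array([ 0.17746236, -0.54634488,  0.23038516]), 'eef_rot': array([-8.84598726e-04,  9.87712542e-01,  1.56279076e-01,  4.98143633e-05]), 'wrist_force': array([-0.5332223 ,  0.57186368, -0.18086546]), 'torque': array([ 0.03064713, -0.00472653,  0.01317741]), 'grasp_force': 0.0, 'opening': 1.000497895540524}
top [[0.008, -0.994, 0.108, 0.392], [-1.0, -0.009, -0.01, 0.039], [0.011, -0.108, -0.994, 1.208], [0.0, 0.0, 0.0, 1.0]]
base 0.79 [346. 235.] 3518 z 0.014 [ 0.531 -0.027] [532. -24.] [109. 239.] 6.8 1678
pad_sq 0.71 [310. 236.] 888 z 0.019 [0.522 0.056] [523.  56.] [65. 66.] 6.3 468
pad_rd 0.87 [381. 231.] 775 z 0.02 [ 0.54  -0.102] [ 540. -103.] [66. 67.] 33.7 332
pad_rd 0.7 [487. 219.] 1939 z 0.024
[... 1188 characters left out ...]
[68. 66.] 6.0 934
pad_rd 0.97 [262. 247.] 893 z 0.017 [ 0.543 -0.1  ] [ 542. -100.] [70. 69.] 33.3 738
post_mid 0.91 [223. 196.] 729 z 0.062 [ 0.468 -0.227] [ 467. -228.] [42. 39.] 62.0 264
post_mid 0.7 [194. 166.] 1070 z 0.08 [ 0.427 -0.329] [ 426. -329.] [54. 50.] 40.5 379
tube_mid 0.87 [490. 373.] 1508 z 0.079 [0.605 0.37 ] [605. 371.] [48. 50.] 27.0 276
dome_mid 0.98 [440. 281.] 539 z 0.051 [0.457 0.243] [458. 243.] [27. 26.] 73.8 133
dome_mid 0.78 [488. 297.] 600 z 0.05 [0.451 0.334] [452. 335.] [30. 26.] 43.8 158
dome_mid 0.59 [540. 315.] 677 z 0.051 [0.45  0.424] [449. 424.] [27. 29.] 40.6 165
lintel_mid 0.77 [152. 221.] 2121 z 0.021 [ 0.58  -0.332] [ 573. -332.] [ 42. 210.] 85.2 1469
```

```bash
python3 - <<'E'
import cv2,numpy as np
a=cv2.imread('pics/scene0.png'); 
c=cv2.resize(a[240:420,400:600],(440,396),interpolation=3); p=cv2.resize(a[130:270,120:280],(360,315),interpolation=3)
o=np.zeros((400,800,3),np.uint8); o[:396,:440]=c; o[:315,440:]=p; cv2.imwrite('pics/crop.png',o)
E
```

```text
(no output)
```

View pics/scene0.png

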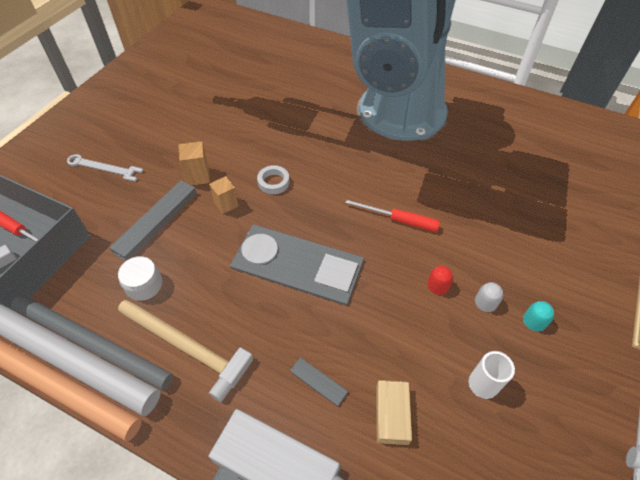

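```bash
sleep 0
```

```text
(no output)
```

View pics/crop.png

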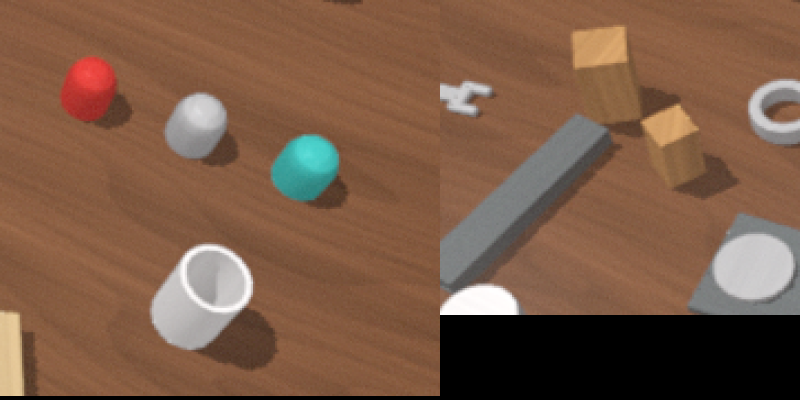

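```bash
cat >> h.py <<'E'
def pose():
    o=ctrl.get_obs(); q=o['eef_rot']; M=R.from_quat([q[1],q[2],q[3],q[0]]).as_matrix()
    return np.array(o['eef_pos']),M,np.degrees(np.arctan2(M[1,0],M[0,0])),o
def plan(*wps,n=None):
    "waypoints (x,y,z,yaw deg), yaw = heading of tool x; prints rows in tool axes"
    p,M,yaw,o=pose(); print('at',p.round(4),'yaw',yaw.round(1),'t',o['time_s'],'open',round(o['opening'],2))
    for w in wps:
        t=np.array(w[:3]); dy=(w[3]-yaw+180)%360-180; 
        if len(w)>4: dy=w[3]-yaw
        k=max(1,int(np.ceil(np.linalg.norm(t-p)/.0615)),int(np.ceil(abs(dy)/10.6)))
        Y=np.radians(w[3]); Mt=np.array([[np.cos(Y),np.sin(Y),0],[np.sin(Y),-np.cos(Y),0],[0,0,-1]])
        rv=R.from_matrix(M.T@Mt).as_rotvec()
        for i in range(k):
            Mi=M@R.from_rotvec(rv*i/k).as_matrix()
            print((Mi.T@(t-p)/k*1000).round(1).tolist(),np.degrees(rv/k).round(1).tolist())
        print('--'); p,M,yaw=t,Mt,w[3]
E
python3 - <<'E'
from h import *
print(np.round(ctrl.camera_params('wrist')['mount'],3).tolist(), ctrl.camera_params('wrist')['K'])
plan((.425,-.331,.23,127))
E
```

```text
[[0.0, -0.963, -0.271, 0.069], [1.0, 0.0, 0.001, 0.001], [-0.001, -0.271, 0.963, -0.142], [0.0, 0.0, 0.0, 1.0]] [[422.69369244   0.         319.25513868]
 [  0.         422.69369244 239.46568546]
 [  0.           0.           1.        ]]
at [ 0.1775 -0.5469  0.2313] yaw 18.0 t 0.8 open 1.0
[27.5, -11.7, 0.1] [-0.0, 0.0, -9.9]
[29.1, -6.8, 0.1] [-0.0, 0.0, -9.9]
[29.8, -1.7, 0.1] [-0.0, 0.0, -9.9]
[29.7, 3.4, 0.1] [-0.0, 0.0, -9.9]
[28.6, 8.5, 0.1] [-0.0, 0.0, -9.9]
[26.7, 13.3, 0.1] [-0.0, 0.0, -9.9]
[24.1, 17.7, 0.1] [-0.0, 0.0, -9.9]
[20.6, 21.6, 0.1] [-0.0, 0.0, -9.9]
[16.6, 24.8, 0.1] [-0.0, 0.0, -9.9]
[12.1, 27.3, 0.1] [-0.0, 0.0, -9.9]
[7.2, 29.0, 0.1] [-0.0, 0.0, -9.9]
--
```

Request:
apply_moves --moves '[{"jaw": 1, "offset": [27.5, -12, 0], "rot": [0, 0, -10]}, {"jaw": 1, "offset": [29, -7, 0], "rot": [0, 0, -10]}, {"jaw": 1, "offset": [30, -2, 0], "rot": [0, 0, -10]}, {"jaw": 1, "offset": [30, 3, 0], "rot": [0, 0, -10]}, {"jaw": 1, "offset": [29, 8, 0], "rot": [0, 0, -10]}]'

```text
time_s: 1.42
eef_pos: [0.2899, -0.4459, 0.2314]
eef_rot: [0.0, 0.828, 0.561, 0.0]
wrist_force: [0.8, 0.3, 0.3]
opening: 0.997
grasp_force: 0.0
```

Request:
apply_moves --moves '[{"jaw": 1, "offset": [27, 13, 0], "rot": [0, 0, -10]}, {"jaw": 1, "offset": [24, 18, 0], "rot": [0, 0, -10]}, {"jaw": 1, "offset": [21, 22, 0], "rot": [0, 0, -10]}, {"jaw": 1, "offset": [17, 25, 0], "rot": [0, 0, -10]}, {"jaw": 1, "offset": [12, 27, 0], "rot": [0, 0, -10]}]'

```text
time_s: 2.05
eef_pos: [0.4018, -0.3457, 0.2314]
eef_rot: [0.0, 0.513, 0.859, -0.0]
wrist_force: [-0.6, -0.3, -0.5]
opening: 1.004
grasp_force: 0.0
```

Request:
apply_moves --moves '[{"jaw": 1, "offset": [7, 29, 0], "rot": [0, 0, -9]}, {"jaw": 1, "offset": [0, 0, 0], "rot": [0, 0, 0]}, {"jaw": 1, "offset": [0, 0, 0], "rot": [0, 0, 0]}, {"jaw": 1, "offset": [0, 0, 0], "rot": [0, 0, 0]}, {"jaw": 1, "offset": [0, 0, 0], "rot": [0, 0, 0]}]'

```text
time_s: 2.68
eef_pos: [0.4228, -0.3273, 0.2313]
eef_rot: [-0.0, 0.447, 0.894, -0.0]
wrist_force: [-0.8, 0.2, -0.2]
opening: 1.0
grasp_force: 0.0
```

```bash
cat >> h.py <<'E'
def look(name,*targets):
    im,d,P,K,T=cam('wrist'); save(name+'.png',im); p,M,yaw,o=pose(); print('tcp',p.round(4),'yaw',yaw.round(1),'F',np.round(o['wrist_force'],1))
    for t in targets:
        for r in ctrl.outline_of('wrist',t)[:3]:
            try:
                zt,m,rc,n=topface(P,r['region']); print(t,round(r['score'],2),np.round(r['position']),'z',zt.round(4),m.round(4),np.round(rc[0],1),np.round(rc[1]),round(rc[2],1),n)
            except Exception as e: print(t,r['score'],r['position'],e)
    return im,P
E
python3 - <<'E'
from h import *
look('w1','post_mid','lintel_mid')
E
```

```text
tcp [ 0.4229 -0.3272  0.2313] yaw 126.9 F [0.3 0.1 0.5]
post_mid 0.97 [441. 143.] z 0.062 [ 0.4662 -0.2308] [ 466.9 -230.9] [38. 38.] 61.6 2847
post_mid 0.94 [320. 216.] z 0.0805 [ 0.4249 -0.3314] [ 425.3 -332.1] [50. 50.] 37.5 4624
lintel_mid 0.73 [409. 270.] z 0.0206 [ 0.5303 -0.3292] [ 572.  -334.4] [ 40. 210.] 85.2 5755
```

Request:
apply_moves --moves '[{"jaw": 1, "offset": [-5.3, -1, 20], "rot": [0, 0, -0.6]}, {"jaw": 1, "offset": [0, 0, 55], "rot": [0, 0, 0]}, {"jaw": 1, "offset": [0, 0, 55], "rot": [0, 0, 0]}, {"jaw": 1, "offset": [0, 0, 45], "rot": [0, 0, 0]}, {"jaw": 1, "offset": [0, 0, 20], "rot": [0, 0, 0]}]'

```text
time_s: 3.45
eef_pos: [0.4243, -0.33, 0.0332]
eef_rot: [-0.002, 0.442, 0.897, 0.001]
wrist_force: [-0.6, -0.5, 0.6]
opening: 0.998
grasp_force: 0.0
```

Request:
apply_moves --moves '[{"jaw": 1, "offset": [0, 0, 0], "rot": [0, 0, 0]}, {"jaw": 0, "offset": [0, 0, 0], "rot": [0, 0, 0]}, {"jaw": 0, "offset": [0, 0, 0], "rot": [0, 0, 0]}, {"jaw": 0, "offset": [0, 0, 0], "rot": [0, 0, 0]}, {"jaw": 0, "offset": [0, 0, 0], "rot": [0, 0, 0]}]'

```text
time_s: 4.08
eef_pos: [0.4267, -0.3327, 0.038]
eef_rot: [0.002, 0.442, 0.897, -0.001]
wrist_force: [-0.6, 0.8, 7.2]
opening: 0.579
grasp_force: 62.8
```

Request:
apply_moves --moves '[{"jaw": 0, "offset": [0, 0, 0], "rot": [0, 0, 0]}, {"jaw": 0, "offset": [0, 0, 0], "rot": [0, 0, 0]}, {"jaw": 0, "offset": [0, 0, -20], "rot": [0, 0, 0]}, {"jaw": 0, "offset": [0, 0, -50], "rot": [0, 0, 0]}, {"jaw": 0, "offset": [0, 0, -30], "rot": [0, 0, 0]}]'

```text
time_s: 4.7
eef_pos: [0.4262, -0.3319, 0.1386]
eef_rot: [0.001, 0.442, 0.897, -0.0]
wrist_force: [-0.2, -1.2, -1.7]
opening: 0.574
grasp_force: 62.6
```

```bash
python3 - <<'E'
from h import *
plan((.5235,.058,.136,96.5))
E
```

```text
at [ 0.4262 -0.3319  0.1386] yaw 127.6 t 4.7 open 0.57
[35.7, 45.0, 0.3] [0.0, 0.0, 4.4]
[39.0, 42.1, 0.3] [0.0, 0.0, 4.4]
[42.2, 38.9, 0.3] [0.0, 0.0, 4.4]
[45.1, 35.6, 0.3] [0.0, 0.0, 4.4]
[47.7, 32.0, 0.3] [0.0, 0.0, 4.4]
[50.0, 28.2, 0.3] [0.0, 0.0, 4.4]
[52.1, 24.2, 0.4] [0.0, 0.0, 4.4]
--
```

Request:
apply_moves --moves '[{"jaw": 0, "offset": [35.7, 45, 0], "rot": [0, 0, 4.4]}, {"jaw": 0, "offset": [39, 42, 0], "rot": [0, 0, 4.4]}, {"jaw": 0, "offset": [42, 39, 0], "rot": [0, 0, 4.4]}, {"jaw": 0, "offset": [45, 35.5, 0], "rot": [0, 0, 4.4]}, {"jaw": 0, "offset": [47.5, 32, 0], "rot": [0, 0, 4.4]}]'

```text
time_s: 5.32
eef_pos: [0.4951, -0.0514, 0.1366]
eef_rot: [0.0, 0.606, 0.796, 0.0]
wrist_force: [0.4, -0.5, -1.5]
opening: 0.571
grasp_force: 62.8
```

Request:
apply_moves --moves '[{"jaw": 0, "offset": [50, 28, 0], "rot": [0, 0, 4.4]}, {"jaw": 0, "offset": [52, 24, 0], "rot": [0, 0, 4.4]}, {"jaw": 0, "offset": [0, 0, 0], "rot": [0, 0, 0]}, {"jaw": 0, "offset": [0, 0, 0], "rot": [0, 0, 0]}, {"jaw": 0, "offset": [0, 0, 0], "rot": [0, 0, 0]}]'

```text
time_s: 5.95
eef_pos: [0.5218, 0.0568, 0.1362]
eef_rot: [-0.0, 0.665, 0.747, -0.0]
wrist_force: [0.7, -0.6, -1.3]
opening: 0.583
grasp_force: 63.0
```

```bash
python3 - <<'E'
from h import *
look('w2','post_mid','pad_sq','pad_rd','base')
E
```

```text
tcp [0.5219 0.0567 0.1363] yaw 96.7 F [ 0.5  0.7 -1.6]
post_mid 0.77 [318. 331.] z 0.1785 [0.5213 0.0627] [521.7  59.9] [50. 47.] 7.3 26352
pad_sq 0.84 [325. 199.] z 0.0166 [0.5215 0.0763] [521.7  76.1] [66. 27.] 6.7 4342
base 0.91 [333. 178.] z 0.0106 [0.5236 0.0761] [523.2  62.5] [110.  68.] 6.2 6034
```

View pics/w2.png

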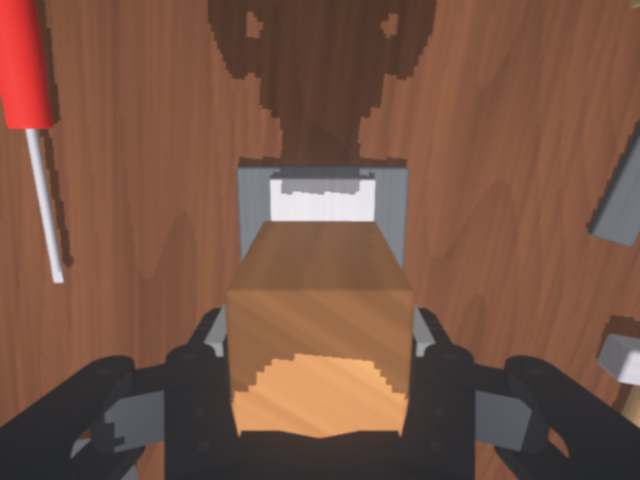

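Request:
apply_moves --moves '[{"jaw": 0, "offset": [0, 2, 25], "rot": [0, 0, 0]}, {"jaw": 0, "offset": [0, 0, 35], "rot": [0, 0, 0]}, {"jaw": 0, "offset": [0, 0, 15], "rot": [0, 0, 0]}, {"jaw": 0, "offset": [0, 0, 5], "rot": [0, 0, 0]}, {"jaw": 0, "offset": [0, 0, 2], "rot": [0, 0, 0]}]'

```text
time_s: 6.82
eef_pos: [0.5247, 0.0581, 0.0549]
eef_rot: [0.0, 0.664, 0.748, 0.0]
wrist_force: [0.1, -0.2, -2.4]
opening: 0.579
grasp_force: 63.0
```

Request:
apply_moves --moves '[{"jaw": 0, "offset": [0, 0, 1], "rot": [0, 0, 0]}, {"jaw": 0, "offset": [0, 0, 0], "rot": [0, 0, 0]}, {"jaw": 0, "offset": [0, 0, 0], "rot": [0, 0, 0]}, {"jaw": 0, "offset": [0, 0, 0], "rot": [0, 0, 0]}, {"jaw": 0, "offset": [0, 0, 0], "rot": [0, 0, 0]}]'

```text
time_s: 7.45
eef_pos: [0.5246, 0.0583, 0.054]
eef_rot: [0.0, 0.664, 0.748, 0.0]
wrist_force: [-0.6, 0.9, 6.0]
opening: 0.576
grasp_force: 63.4
```

Request:
apply_moves --moves '[{"jaw": 0.8, "offset": [0, 0, 0], "rot": [0, 0, 0]}, {"jaw": 1, "offset": [0, 0, 0], "rot": [0, 0, 0]}, {"jaw": 1, "offset": [0, 0, 0], "rot": [0, 0, 0]}, {"jaw": 1, "offset": [0, 0, -30], "rot": [0, 0, 0]}, {"jaw": 1, "offset": [0, 0, -60], "rot": [0, 0, 0]}]'

```text
time_s: 8.07
eef_pos: [0.5216, 0.0584, 0.1416]
eef_rot: [-0.003, 0.664, 0.748, -0.002]
wrist_force: [0.2, 0.2, 1.0]
opening: 1.0
grasp_force: 0.0
```

Request:
apply_moves --moves '[{"jaw": 1, "offset": [0, 0, -60], "rot": [0, 0, 0]}, {"jaw": 1, "offset": [0, 0, -10], "rot": [0, 0, 0]}, {"jaw": 1, "offset": [0, 0, 0], "rot": [0, 0, 0]}, {"jaw": 1, "offset": [0, 0, 0], "rot": [0, 0, 0]}, {"jaw": 1, "offset": [0, 0, 0], "rot": [0, 0, 0]}]'

```text
time_s: 8.7
eef_pos: [0.5229, 0.0584, 0.2113]
eef_rot: [-0.002, 0.664, 0.748, -0.001]
wrist_force: [0.3, 0.3, -0.3]
opening: 0.999
grasp_force: 0.0
```

```bash
python3 - <<'E'
from h import *
look('w3','post_mid','pad_rd','pad_sq','base')
plan((.45,.333,.22,96.5))
E
```

```text
tcp [0.5232 0.0584 0.2116] yaw 96.8 F [-0.1 -0.7  0.4]
post_mid 0.85 [322. 222.] z 0.0964 [0.5245 0.0601] [524.7  59.1] [50. 50.] 6.7 6016
pad_rd 0.58 [319. 379.] z 0.0166 [ 0.542  -0.1011] [ 542.2 -102.3] [68. 70.] 2.1 4021
pad_sq 0.58 [311. 172.] z 0.0167 [0.5151 0.0786] [524.   56.8] [66. 65.] 6.6 956
base 0.57 [319. 299.] z 0.0106 [ 0.5321 -0.0174] [533.1 -23.4] [110. 240.] 6.5 19233
at [0.5238 0.0583 0.2128] yaw 96.8 t 8.95 open 1.0
[56.3, -8.2, -1.4] [-0.0, -0.0, 0.1]
[56.3, -8.2, -1.4] [-0.0, -0.0, 0.1]
[56.3, -8.3, -1.4] [-0.0, -0.0, 0.1]
[56.3, -8.3, -1.4] [-0.0, -0.0, 0.1]
[56.3, -8.4, -1.4] [-0.0, -0.0, 0.1]
--
```

Request:
apply_moves --moves '[{"jaw": 1, "offset": [56, -8.3, -1.5], "rot": [0, 0, 0]}, {"jaw": 1, "offset": [56, -8.3, -1.5], "rot": [0, 0, 0]}, {"jaw": 1, "offset": [56, -8.3, -1.5], "rot": [0, 0, 0]}, {"jaw": 1, "offset": [56, -8.3, -1.5], "rot": [0, 0, 0]}, {"jaw": 1, "offset": [56, -8.3, -1.5], "rot": [0, 0, 0]}]'

```text
time_s: 9.57
eef_pos: [0.4492, 0.3331, 0.221]
eef_rot: [0.0, 0.664, 0.748, 0.0]
wrist_force: [1.6, 0.2, -0.5]
opening: 1.002
grasp_force: 0.0
```

Request:
apply_moves --moves '[{"jaw": 1, "offset": [0, 0, 0], "rot": [0, 0, 0]}, {"jaw": 1, "offset": [0, 0, 0], "rot": [0, 0, 0]}, {"jaw": 1, "offset": [0, 0, 0], "rot": [0, 0, 0]}, {"jaw": 1, "offset": [0, 0, 0], "rot": [0, 0, 0]}, {"jaw": 1, "offset": [0, 0, 0], "rot": [0, 0, 0]}]'

```text
time_s: 10.2
eef_pos: [0.4502, 0.3307, 0.2208]
eef_rot: [0.0, 0.665, 0.747, 0.0]
wrist_force: [0.3, 0.8, 0.0]
opening: 1.001
grasp_force: 0.0
```

```bash
python3 - <<'E'
from h import *
im,P=look('w4','dome_mid','tube_mid')
m=(P[...,2]>.025)&(P[...,2]<.06)&(np.hypot(P[...,0]-.45,P[...,1]-.333)<.04)
X=P[m]; print(m.sum(), X[:,:2].min(0),X[:,:2].max(0), im[m].mean(0), P[m&(P[...,2]>.047)][:,:2].mean(0))
E
```

```text
tcp [0.4501 0.3308 0.2208] yaw 96.7 F [-0.2  0.3  0.6]
dome_mid 0.98 [318. 206.] z 0.0511 [0.45   0.3329] [449.6 332.4] [28. 27.] 35.0 937
dome_mid 0.73 [316. 308.] z 0.0511 [0.4555 0.2416] [455.4 240.5] [27. 29.] 16.0 752
dome_mid 0.69 [331.  85.] z 0.0511 [0.4482 0.4224] [448.  422.3] [29. 27.] 44.9 1172
tube_mid 0.69 [534. 186.] z 0.0797 [0.6035 0.3697] [603.7 368.9] [49. 49.] 13.4 1474
2169 [0.42949838 0.31187115] [0.47050253 0.35303728] [189.21530659 184.65099124 190.68326418] [0.44991997 0.33296123]
```

Request:
apply_moves --moves '[{"jaw": 1, "offset": [1.8, 0.5, 50], "rot": [0, 0, 0]}, {"jaw": 1, "offset": [0, 0, 60], "rot": [0, 0, 0]}, {"jaw": 1, "offset": [0, 0, 55], "rot": [0, 0, 0]}, {"jaw": 1, "offset": [0, 0, 37], "rot": [0, 0, 0]}, {"jaw": 1, "offset": [0, 0, 15], "rot": [0, 0, 0]}]'

```text
time_s: 10.98
eef_pos: [0.4485, 0.3324, 0.0014]
eef_rot: [-0.001, 0.664, 0.748, -0.002]
wrist_force: [0.1, -1.4, -0.0]
opening: 1.002
grasp_force: 0.0
```

Request:
apply_moves --moves '[{"jaw": 1, "offset": [0, 0, 0], "rot": [0, 0, 0]}, {"jaw": 0, "offset": [0, 0, 0], "rot": [0, 0, 0]}, {"jaw": 0, "offset": [0, 0, 0], "rot": [0, 0, 0]}, {"jaw": 0, "offset": [0, 0, 0], "rot": [0, 0, 0]}, {"jaw": 0, "offset": [0, 0, 0], "rot": [0, 0, 0]}]'

```text
time_s: 11.6
eef_pos: [0.4511, 0.3338, 0.0056]
eef_rot: [0.0, 0.664, 0.748, 0.001]
wrist_force: [-2.1, 0.1, 8.0]
opening: 0.477
grasp_force: 60.2
```

Request:
apply_moves --moves '[{"jaw": 0, "offset": [0, 0, 0], "rot": [0, 0, 0]}, {"jaw": 0, "offset": [0, 0, -15], "rot": [0, 0, 0]}, {"jaw": 0, "offset": [0, 0, -50], "rot": [0, 0, 0]}, {"jaw": 0, "offset": [0, 0, -55], "rot": [0, 0, 0]}, {"jaw": 0, "offset": [0, 0, -40], "rot": [0, 0, 0]}]'

```text
time_s: 12.22
eef_pos: [0.4503, 0.3334, 0.1669]
eef_rot: [0.0, 0.664, 0.748, 0.001]
wrist_force: [1.1, -0.1, -4.6]
opening: 0.474
grasp_force: 62.5
```

```bash
python3 - <<'E'
from h import *
plan((.5331,-.0225,.163,96.6))
E
```

```text
at [0.4503 0.3334 0.1669] yaw 96.8 t 12.225 open 0.47
[-60.5, 6.7, 0.6] [0.0, -0.0, 0.0]
[-60.5, 6.7, 0.6] [0.0, -0.0, 0.0]
[-60.5, 6.8, 0.6] [0.0, -0.0, 0.0]
[-60.5, 6.8, 0.6] [0.0, -0.0, 0.0]
[-60.5, 6.8, 0.6] [0.0, -0.0, 0.0]
[-60.5, 6.9, 0.7] [0.0, -0.0, 0.0]
--
```

Request:
apply_moves --moves '[{"jaw": 0, "offset": [-45, 5, 0], "rot": [0, 0, 0]}, {"jaw": 0, "offset": [-60, 6.7, 0], "rot": [0, 0, 0]}, {"jaw": 0, "offset": [-60, 6.7, 0], "rot": [0, 0, 0]}, {"jaw": 0, "offset": [-60, 6.7, 0], "rot": [0, 0, 0]}, {"jaw": 0, "offset": [-60, 6.7, 0], "rot": [0, 0, 0]}]'

```text
time_s: 12.85
eef_pos: [0.515, 0.0522, 0.1644]
eef_rot: [0.0, 0.664, 0.748, 0.0]
wrist_force: [1.7, 0.2, -4.5]
opening: 0.474
grasp_force: 62.4
```

Request:
apply_moves --moves '[{"jaw": 0, "offset": [-50, 6, 0], "rot": [0, 0, 0]}, {"jaw": 0, "offset": [-28, 3, 0], "rot": [0, 0, 0]}, {"jaw": 0, "offset": [0, 0, 0], "rot": [0, 0, 0]}, {"jaw": 0, "offset": [0, 0, 0], "rot": [0, 0, 0]}, {"jaw": 0, "offset": [0, 0, 0], "rot": [0, 0, 0]}]'

```text
time_s: 13.48
eef_pos: [0.533, -0.0213, 0.1638]
eef_rot: [-0.0, 0.664, 0.748, -0.0]
wrist_force: [0.2, -0.2, -4.1]
opening: 0.474
grasp_force: 62.4
```

```bash
python3 - <<'E'
from h import *
im,P=look('w5','dome_mid')
plan((.5331,-.0225,.0165,96.6))
E
```

```text
tcp [ 0.5331 -0.0213  0.1638] yaw 96.9 F [ 0.1  0.1 -4.1]
dome_mid 0.86 [321. 343.] z 0.2092 [ 0.533  -0.0202] [533.4 -21.5] [29. 29.] 47.2 6539
at [ 0.5331 -0.0213  0.1638] yaw 96.9 t 13.575 open 0.47
[-0.4, -0.1, 49.1] [-0.0, -0.0, 0.1]
[-0.4, -0.1, 49.1] [-0.0, -0.0, 0.1]
[-0.4, -0.1, 49.1] [-0.0, -0.0, 0.1]
--
```

View pics/w5.png

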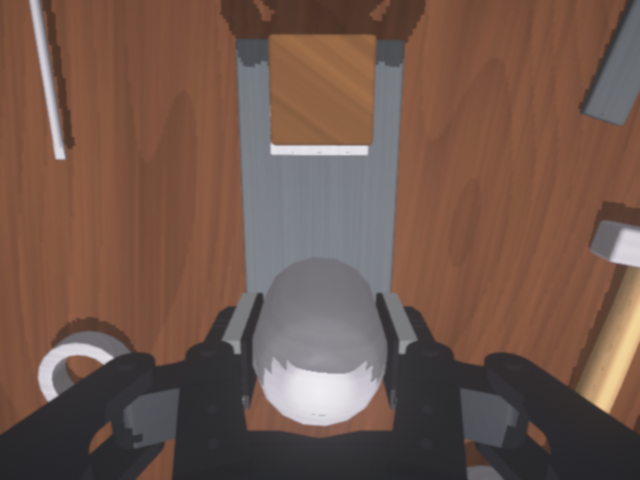

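Request:
apply_moves --moves '[{"jaw": 0, "offset": [-1.7, 0, 40], "rot": [0, 0, 0]}, {"jaw": 0, "offset": [0, 0, 50], "rot": [0, 0, 0]}, {"jaw": 0, "offset": [0, 0, 25], "rot": [0, 0, 0]}, {"jaw": 0, "offset": [0, 0, 15], "rot": [0, 0, 0]}, {"jaw": 0, "offset": [0, 0, 5], "rot": [0, 0, 0]}]'

```text
time_s: 14.2
eef_pos: [0.5336, -0.0237, 0.0284]
eef_rot: [-0.0, 0.664, 0.748, -0.0]
wrist_force: [0.3, -0.7, -4.3]
opening: 0.47
grasp_force: 62.3
```

Request:
apply_moves --moves '[{"jaw": 0, "offset": [0, 0, 5], "rot": [0, 0, 0]}, {"jaw": 0, "offset": [0, 0, 4], "rot": [0, 0, 0]}, {"jaw": 0, "offset": [0, 0, 3], "rot": [0, 0, 0]}, {"jaw": 0, "offset": [0, 0, 1], "rot": [0, 0, 0]}, {"jaw": 0, "offset": [0, 0, 0], "rot": [0, 0, 0]}]'

```text
time_s: 14.82
eef_pos: [0.5337, -0.0241, 0.0159]
eef_rot: [0.0, 0.664, 0.748, 0.0]
wrist_force: [-0.4, 2.0, -4.3]
opening: 0.472
grasp_force: 62.3
```

Request:
apply_moves --moves '[{"jaw": 0, "offset": [0, 0, 0.7], "rot": [0, 0, 0]}, {"jaw": 0, "offset": [0, 0, 0.7], "rot": [0, 0, 0]}, {"jaw": 0, "offset": [0, 0, 0], "rot": [0, 0, 0]}, {"jaw": 0, "offset": [0, 0, 0], "rot": [0, 0, 0]}, {"jaw": 0, "offset": [0, 0, 0], "rot": [0, 0, 0]}]'

```text
time_s: 15.45
eef_pos: [0.5339, -0.0242, 0.0156]
eef_rot: [0.0, 0.664, 0.748, -0.0]
wrist_force: [-4.8, 0.4, 8.5]
opening: 0.471
grasp_force: 63.8
```

Request:
apply_moves --moves '[{"jaw": 0.7, "offset": [0, 0, 0], "rot": [0, 0, 0]}, {"jaw": 1, "offset": [0, 0, 0], "rot": [0, 0, 0]}, {"jaw": 1, "offset": [0, 0, 0], "rot": [0, 0, 0]}, {"jaw": 1, "offset": [0, 0, -25], "rot": [0, 0, 0]}, {"jaw": 1, "offset": [0, 0, -60], "rot": [0, 0, 0]}]'

```text
time_s: 16.08
eef_pos: [0.531, -0.0235, 0.0974]
eef_rot: [-0.003, 0.664, 0.748, -0.002]
wrist_force: [-0.0, -0.1, 0.3]
opening: 1.002
grasp_force: 0.0
```

Request:
apply_moves --moves '[{"jaw": 1, "offset": [0, 0, -60], "rot": [0, 0, 0]}, {"jaw": 1, "offset": [0, 0, -50], "rot": [0, 0, 0]}, {"jaw": 1, "offset": [0, 0, -10], "rot": [0, 0, 0]}, {"jaw": 1, "offset": [0, 0, 0], "rot": [0, 0, 0]}, {"jaw": 1, "offset": [0, 0, 0], "rot": [0, 0, 0]}]'

```text
time_s: 16.7
eef_pos: [0.5325, -0.0238, 0.2173]
eef_rot: [-0.002, 0.664, 0.748, -0.001]
wrist_force: [-0.9, -1.0, 0.2]
opening: 1.004
grasp_force: 0.0
```

```bash
python3 - <<'E'
from h import *
im,P=look('w6','dome_mid','post_mid','pad_rd')
plan((.6037,.369,.2,96.6))
E
```

```text
tcp [ 0.5325 -0.0238  0.2172] yaw 96.8 F [ 0.9 -0.1 -0.5]
dome_mid 0.86 [320. 213.] z 0.0612 [ 0.5341 -0.0248] [534.2 -25. ] [26. 28.] 7.5 971
post_mid 0.65 [321.  91.] z 0.0965 [0.5246 0.0595] [524.7  59. ] [50. 50.] 6.8 7389
post_mid 0.65 [223. 414.] z 0.0618 [ 0.4666 -0.2214] [ 466.8 -225.8] [32. 33.] 59.6 1002
pad_rd 0.68 [319. 290.] z 0.0167 [ 0.5419 -0.1015] [ 542.  -102.5] [69. 69.] 20.9 4625
at [ 0.5329 -0.0239  0.2179] yaw 96.8 t 16.9 open 1.0
[54.5, 16.7, 2.6] [-0.0, -0.0, 0.0]
[54.5, 16.6, 2.6] [-0.0, -0.0, 0.0]
[54.6, 16.6, 2.6] [-0.0, -0.0, 0.0]
[54.6, 16.6, 2.6] [-0.0, -0.0, 0.0]
[54.6, 16.6, 2.6] [-0.0, -0.0, 0.0]
[54.6, 16.5, 2.6] [-0.0, -0.0, 0.0]
[54.6, 16.5, 2.6] [-0.0, -0.0, 0.0]
--
```

Request:
apply_moves --moves '[{"jaw": 1, "offset": [54.5, 16.5, 0], "rot": [0, 0, 0]}, {"jaw": 1, "offset": [54.5, 16.5, 0], "rot": [0, 0, 0]}, {"jaw": 1, "offset": [54.5, 16.5, 0], "rot": [0, 0, 0]}, {"jaw": 1, "offset": [54.5, 16.5, 0], "rot": [0, 0, 0]}, {"jaw": 1, "offset": [54.5, 16.5, 0], "rot": [0, 0, 0]}]'

```text
time_s: 17.52
eef_pos: [0.5833, 0.2581, 0.2186]
eef_rot: [-0.0, 0.664, 0.748, -0.0]
wrist_force: [1.5, -0.2, 0.2]
opening: 1.001
grasp_force: 0.0
```

Request:
apply_moves --moves '[{"jaw": 1, "offset": [54.5, 16.5, 0], "rot": [0, 0, 0]}, {"jaw": 1, "offset": [54.5, 16.5, 0], "rot": [0, 0, 0]}, {"jaw": 1, "offset": [0, 0, 0], "rot": [0, 0, 0]}, {"jaw": 1, "offset": [0, 0, 0], "rot": [0, 0, 0]}, {"jaw": 1, "offset": [0, 0, 0], "rot": [0, 0, 0]}]'

```text
time_s: 18.15
eef_pos: [0.6034, 0.367, 0.2192]
eef_rot: [-0.0, 0.665, 0.747, -0.0]
wrist_force: [-0.2, -0.9, 0.1]
opening: 1.0
grasp_force: 0.0
```

```bash
python3 - <<'E'
from h import *
im,P=look('w7','tube_mid')
plan((.6037,.369,.036,96.6))
E
```

```text
tcp [0.6035 0.3669 0.2195] yaw 96.7 F [ 0.1 -1.1  0.7]
tube_mid 0.66 [319. 225.] z 0.08 [0.6043 0.3694] [604.4 369. ] [48. 49.] 9.6 1155
at [0.6036 0.3671 0.2197] yaw 96.7 t 18.25 open 1.0
[0.6, 0.1, 61.2] [0.0, 0.0, 0.0]
[0.6, 0.1, 61.2] [0.0, 0.0, 0.0]
[0.6, 0.1, 61.2] [0.0, 0.0, 0.0]
--
```

Request:
apply_moves --moves '[{"jaw": 1, "offset": [1.8, 0.8, 30], "rot": [0, 0, 0]}, {"jaw": 1, "offset": [0, 0, 50], "rot": [0, 0, 0]}, {"jaw": 1, "offset": [0, 0, 50], "rot": [0, 0, 0]}, {"jaw": 1, "offset": [0, 0, 35], "rot": [0, 0, 0]}, {"jaw": 1, "offset": [0, 0, 18], "rot": [0, 0, 0]}]'

```text
time_s: 18.88
eef_pos: [0.6029, 0.3689, 0.0342]
eef_rot: [-0.001, 0.665, 0.747, -0.001]
wrist_force: [0.1, -0.7, 0.5]
opening: 0.999
grasp_force: 0.0
```

Request:
apply_moves --moves '[{"jaw": 1, "offset": [0, 0, 0], "rot": [0, 0, 0]}, {"jaw": 0, "offset": [0, 0, 0], "rot": [0, 0, 0]}, {"jaw": 0, "offset": [0, 0, 0], "rot": [0, 0, 0]}, {"jaw": 0, "offset": [0, 0, 0], "rot": [0, 0, 0]}, {"jaw": 0, "offset": [0, 0, 0], "rot": [0, 0, 0]}]'

```text
time_s: 19.5
eef_pos: [0.6054, 0.371, 0.039]
eef_rot: [0.001, 0.664, 0.748, 0.002]
wrist_force: [-1.2, -1.2, 5.9]
opening: 0.577
grasp_force: 62.4
```

Request:
apply_moves --moves '[{"jaw": 0, "offset": [0, 0, 0], "rot": [0, 0, 0]}, {"jaw": 0, "offset": [0, 0, -20], "rot": [0, 0, 0]}, {"jaw": 0, "offset": [0, 0, -50], "rot": [0, 0, 0]}, {"jaw": 0, "offset": [0, 0, -50], "rot": [0, 0, 0]}, {"jaw": 0, "offset": [0, 0, -30], "rot": [0, 0, 0]}]'

```text
time_s: 20.12
eef_pos: [0.6047, 0.3708, 0.191]
eef_rot: [0.001, 0.664, 0.748, 0.002]
wrist_force: [0.1, -0.0, -2.8]
opening: 0.58
grasp_force: 63.1
```

```bash
python3 - <<'E'
from h import *
plan((.542,-.1022,.187,96.6))
E
```

```text
at [0.6047 0.3708 0.191 ] yaw 96.8 t 20.125 open 0.58
[-57.8, -14.8, 0.4] [0.0, -0.0, 0.0]
[-57.8, -14.8, 0.4] [0.0, -0.0, 0.0]
[-57.8, -14.7, 0.4] [0.0, -0.0, 0.0]
[-57.8, -14.7, 0.4] [0.0, -0.0, 0.0]
[-57.8, -14.7, 0.4] [0.0, -0.0, 0.0]
[-57.8, -14.7, 0.5] [0.0, -0.0, 0.0]
[-57.8, -14.6, 0.5] [0.0, -0.0, 0.0]
[-57.8, -14.6, 0.5] [0.0, -0.0, 0.0]
--
```

Request:
apply_moves --moves '[{"jaw": 0, "offset": [-40, -10, 0], "rot": [0, 0, 0]}, {"jaw": 0, "offset": [-58, -15, 0], "rot": [0, 0, 0]}, {"jaw": 0, "offset": [-58, -15, 0], "rot": [0, 0, 0]}, {"jaw": 0, "offset": [-58, -15, 0], "rot": [0, 0, 0]}, {"jaw": 0, "offset": [-58, -15, 0], "rot": [0, 0, 0]}]'

```text
time_s: 20.75
eef_pos: [0.5658, 0.0902, 0.1874]
eef_rot: [0.0, 0.664, 0.748, 0.0]
wrist_force: [1.0, -0.9, -3.7]
opening: 0.581
grasp_force: 63.1
```

Request:
apply_moves --moves '[{"jaw": 0, "offset": [-58, -15, 0], "rot": [0, 0, 0]}, {"jaw": 0, "offset": [-58, -15, 0], "rot": [0, 0, 0]}, {"jaw": 0, "offset": [-50, -12, 0], "rot": [0, 0, 0]}, {"jaw": 0, "offset": [-24, -5.5, 0], "rot": [0, 0, 0]}, {"jaw": 0, "offset": [0, 0, 0], "rot": [0, 0, 0]}]'

```text
time_s: 21.38
eef_pos: [0.5414, -0.1041, 0.1873]
eef_rot: [0.0, 0.665, 0.747, 0.0]
wrist_force: [0.3, 0.3, -3.4]
opening: 0.582
grasp_force: 63.2
```

Request:
apply_moves --moves '[{"jaw": 0, "offset": [0, 0, 0], "rot": [0, 0, 0]}, {"jaw": 0, "offset": [0, 0, 0], "rot": [0, 0, 0]}, {"jaw": 0, "offset": [0, 0, 0], "rot": [0, 0, 0]}, {"jaw": 0, "offset": [0, 0, 0], "rot": [0, 0, 0]}, {"jaw": 0, "offset": [0, 0, 0], "rot": [0, 0, 0]}]'

```text
time_s: 22.0
eef_pos: [0.5417, -0.1021, 0.1864]
eef_rot: [-0.0, 0.664, 0.748, -0.0]
wrist_force: [-0.0, 0.6, -3.3]
opening: 0.581
grasp_force: 63.2
```

```bash
python3 - <<'E'
from h import *
im,P=look('w8','tube_mid','dome_mid','post_mid')
plan((.542,-.1022,.055,96.6))
E
```

```text
tcp [ 0.5417 -0.1022  0.1863] yaw 96.8 F [-0.5  0.1 -2.8]
tube_mid 0.55 [317. 345.] z 0.2269 [ 0.5412 -0.0972] [ 542.  -101.8] [47. 49.] 89.9 6554
dome_mid 0.58 [321. 103.] z 0.0612 [ 0.5342 -0.0254] [534.5 -25.3] [28. 27.] 35.3 1507
post_mid 0.66 [323.   4.] z 0.0449 [0.5283 0.0341] [527.9  34. ] [47.  1.] 6.7 188
at [ 0.5417 -0.1024  0.1864] yaw 96.8 t 22.2 open 0.58
[0.0, 0.1, 43.8] [-0.0, -0.0, 0.1]
[0.0, 0.1, 43.8] [-0.0, -0.0, 0.1]
[0.0, 0.1, 43.8] [-0.0, -0.0, 0.1]
--
```

Request:
apply_moves --moves '[{"jaw": 0, "offset": [0, 0, 40], "rot": [0, 0, 0]}, {"jaw": 0, "offset": [0, 0, 50], "rot": [0, 0, 0]}, {"jaw": 0, "offset": [0, 0, 25], "rot": [0, 0, 0]}, {"jaw": 0, "offset": [0, 0, 10], "rot": [0, 0, 0]}, {"jaw": 0, "offset": [0, 0, 4], "rot": [0, 0, 0]}]'

```text
time_s: 22.82
eef_pos: [0.5421, -0.1026, 0.0576]
eef_rot: [0.0, 0.664, 0.748, 0.0]
wrist_force: [0.1, 0.2, -3.4]
opening: 0.572
grasp_force: 63.3
```

Request:
apply_moves --moves '[{"jaw": 0, "offset": [0, 0, 1], "rot": [0, 0, 0]}, {"jaw": 0, "offset": [0, 0, 1], "rot": [0, 0, 0]}, {"jaw": 0, "offset": [0, 0, 0], "rot": [0, 0, 0]}, {"jaw": 0, "offset": [0, 0, 0], "rot": [0, 0, 0]}, {"jaw": 0, "offset": [0, 0, 0], "rot": [0, 0, 0]}]'

```text
time_s: 23.45
eef_pos: [0.5418, -0.1024, 0.0556]
eef_rot: [0.0, 0.664, 0.748, 0.0]
wrist_force: [0.1, -0.6, -2.8]
opening: 0.579
grasp_force: 63.3
```

Request:
apply_moves --moves '[{"jaw": 0, "offset": [0, 0, 0.8], "rot": [0, 0, 0]}, {"jaw": 0, "offset": [0, 0, 0.8], "rot": [0, 0, 0]}, {"jaw": 0, "offset": [0, 0, 0], "rot": [0, 0, 0]}, {"jaw": 0, "offset": [0, 0, 0], "rot": [0, 0, 0]}, {"jaw": 0, "offset": [0, 0, 0], "rot": [0, 0, 0]}]'

```text
time_s: 24.08
eef_pos: [0.5419, -0.1025, 0.0551]
eef_rot: [0.0, 0.664, 0.748, -0.0]
wrist_force: [-5.7, 0.8, 8.5]
opening: 0.578
grasp_force: 64.3
```

Request:
apply_moves --moves '[{"jaw": 0.8, "offset": [0, 0, 0], "rot": [0, 0, 0]}, {"jaw": 1, "offset": [0, 0, 0], "rot": [0, 0, 0]}, {"jaw": 1, "offset": [0, 0, 0], "rot": [0, 0, 0]}, {"jaw": 1, "offset": [0, 0, -25], "rot": [0, 0, 0]}, {"jaw": 1, "offset": [0, 0, -60], "rot": [0, 0, 0]}]'

```text
time_s: 24.7
eef_pos: [0.5393, -0.1014, 0.1366]
eef_rot: [-0.003, 0.664, 0.748, -0.001]
wrist_force: [0.4, -0.2, -0.5]
opening: 1.002
grasp_force: 0.0
```

Request:
apply_moves --moves '[{"jaw": 1, "offset": [0, 0, -60], "rot": [0, 0, 0]}, {"jaw": 1, "offset": [0, 0, -30], "rot": [0, 0, 0]}, {"jaw": 1, "offset": [0, 0, 0], "rot": [0, 0, 0]}, {"jaw": 1, "offset": [0, 0, 0], "rot": [0, 0, 0]}, {"jaw": 1, "offset": [0, 0, 0], "rot": [0, 0, 0]}]'

```text
time_s: 25.32
eef_pos: [0.5407, -0.102, 0.2268]
eef_rot: [-0.002, 0.664, 0.748, -0.001]
wrist_force: [-0.8, 0.3, 0.1]
opening: 0.998
grasp_force: 0.0
```

```bash
python3 - <<'E'
from h import *
im,P=look('w9','tube_mid','dome_mid','post_mid','pad_rd')
plan((.572,-.334,.22,175.2))
E
```

```text
tcp [ 0.5408 -0.102   0.2269] yaw 96.8 F [-0.5 -0.4 -0.3]
tube_mid 0.77 [320. 231.] z 0.096 [ 0.5421 -0.104 ] [ 542.3 -104.4] [49. 49.] 50.4 1323
dome_mid 0.86 [325. 106.] z 0.0612 [ 0.5342 -0.0254] [534.  -25.5] [28. 27.] 35.9 1127
post_mid 0.9 [323.  12.] z 0.0859 [0.5278 0.034 ] [527.6  34.2] [48.  1.] 6.8 245
post_mid 0.83 [221. 340.] z 0.0619 [ 0.4698 -0.2289] [ 467.6 -230.2] [40. 38.] 60.7 1768
at [ 0.5415 -0.1022  0.2281] yaw 96.8 t 25.575 open 1.0
[-29.2, 0.4, 1.0] [-0.0, -0.0, -9.8]
[-28.9, -4.6, 1.0] [-0.0, -0.0, -9.8]
[-27.6, -9.5, 1.0] [-0.0, -0.0, -9.8]
[-25.6, -14.0, 1.0] [-0.0, -0.0, -9.8]
[-22.9, -18.2, 1.0] [-0.0, -0.0, -9.8]
[-19.4, -21.8, 1.0] [-0.0, -0.0, -9.8]
[-15.4, -24.8, 1.0] [-0.0, -0.0, -9.8]
[-11.0, -27.1, 1.0] [-0.0, -0.0, -9.8]
--
```

Request:
apply_moves --moves '[{"jaw": 1, "offset": [-29, 0, 0], "rot": [0, 0, -9.8]}, {"jaw": 1, "offset": [-29, -4.6, 0], "rot": [0, 0, -9.8]}, {"jaw": 1, "offset": [-27.6, -9.5, 0], "rot": [0, 0, -9.8]}, {"jaw": 1, "offset": [-25.6, -14, 0], "rot": [0, 0, -9.8]}, {"jaw": 1, "offset": [-23, -18, 0], "rot": [0, 0, -9.8]}]'

```text
time_s: 26.2
eef_pos: [0.5606, -0.248, 0.2285]
eef_rot: [-0.0, 0.292, 0.957, 0.0]
wrist_force: [0.7, 0.3, -0.3]
opening: 1.0
grasp_force: 0.0
```

Request:
apply_moves --moves '[{"jaw": 1, "offset": [-19.4, -22, 2], "rot": [0, 0, -9.8]}, {"jaw": 1, "offset": [-15.4, -25, 2], "rot": [0, 0, -9.8]}, {"jaw": 1, "offset": [-11, -27, 2], "rot": [0, 0, -9.8]}, {"jaw": 1, "offset": [0, 0, 0], "rot": [0, 0, 0]}, {"jaw": 1, "offset": [0, 0, 0], "rot": [0, 0, 0]}]'

```text
time_s: 26.82
eef_pos: [0.5716, -0.3336, 0.2224]
eef_rot: [-0.0, 0.043, 0.999, 0.0]
wrist_force: [0.2, 0.9, -0.6]
opening: 1.003
grasp_force: 0.0
```

```bash
python3 - <<'E'
from h import *
im,P=look('w10','lintel_mid')
plan((.572,-.334,.003,175.2))
E
```

```text
tcp [ 0.5717 -0.3333  0.2226] yaw 175.1 F [-1.2  0.5  0.3]
lintel_mid 0.97 [320. 189.] z 0.0206 [ 0.5636 -0.3337] [ 572.2 -334.4] [ 40. 209.] 85.2 12087
at [ 0.5718 -0.3332  0.2228] yaw 175.1 t 26.925 open 1.0
[-0.1, -0.2, 54.9] [0.0, -0.0, -0.0]
[-0.1, -0.2, 54.9] [0.0, -0.0, -0.0]
[-0.1, -0.2, 54.9] [0.0, -0.0, -0.0]
[-0.1, -0.2, 54.9] [0.0, -0.0, -0.0]
--
```

View pics/w10.png

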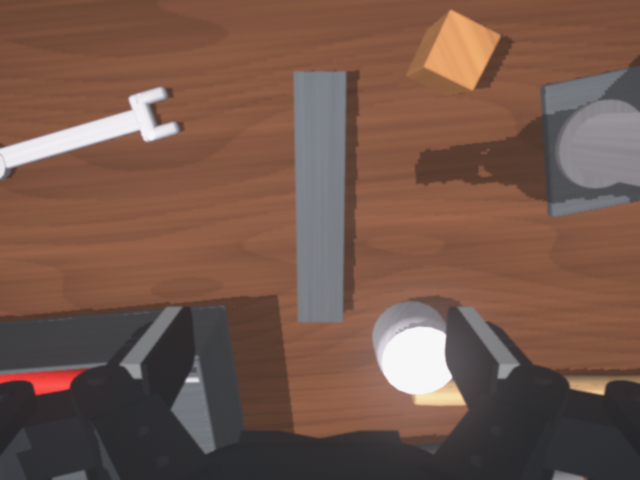

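```bash
python3 - <<'E'
from h import *
for c in ['top','scene']:
    im,d,P,K,T=cam(c); p,M,y,o=pose()
    Q=(P-np.array([.572,-.334,0]))@M; z=P[...,2]
    for lo,hi,a,b in [(.008,.2,20,62),(.07,.2,48,48),(.03,.2,90,90)]:
        m=(z>lo)&(z<hi)&(abs(Q[...,0])<a/1000)&(abs(Q[...,1])<b/1000)&~((abs(Q[...,1])<.025)&(z<.03)); 
        print(c,lo,a,b,m.sum(), (Q[m][:,:2].min(0)*1000).round(), (Q[m][:,:2].max(0)*1000).round(), z[m].max()) if m.any() else print(c,'clear')
E
```

```text
top clear
top clear
top clear
scene clear
scene clear
scene clear
```

Request:
apply_moves --moves '[{"jaw": 1, "offset": [-0.5, -1, 50], "rot": [0, 0, 0]}, {"jaw": 1, "offset": [0, 0, 60], "rot": [0, 0, 0]}, {"jaw": 1, "offset": [0, 0, 55], "rot": [0, 0, 0]}, {"jaw": 1, "offset": [0, 0, 38], "rot": [0, 0, 0]}, {"jaw": 1, "offset": [0, 0, 16], "rot": [0, 0, 0]}]'

```text
time_s: 27.65
eef_pos: [0.5709, -0.3335, 0.0012]
eef_rot: [-0.002, 0.042, 0.999, 0.001]
wrist_force: [0.1, 0.3, -0.1]
opening: 0.997
grasp_force: 0.0
```

Request:
apply_moves --moves '[{"jaw": 1, "offset": [0, 0, 0], "rot": [0, 0, 0]}, {"jaw": 0, "offset": [0, 0, 0], "rot": [0, 0, 0]}, {"jaw": 0, "offset": [0, 0, 0], "rot": [0, 0, 0]}, {"jaw": 0, "offset": [0, 0, 0], "rot": [0, 0, 0]}, {"jaw": 0, "offset": [0, 0, 0], "rot": [0, 0, 0]}]'

```text
time_s: 28.28
eef_pos: [0.5733, -0.3361, 0.0058]
eef_rot: [0.001, 0.042, 0.999, -0.001]
wrist_force: [-0.6, 0.9, 6.0]
opening: 0.448
grasp_force: 63.2
```

Request:
apply_moves --moves '[{"jaw": 0, "offset": [0, 0, 0], "rot": [0, 0, 0]}, {"jaw": 0, "offset": [0, 0, -15], "rot": [0, 0, 0]}, {"jaw": 0, "offset": [0, 0, -50], "rot": [0, 0, 0]}, {"jaw": 0, "offset": [0, 0, -55], "rot": [0, 0, 0]}, {"jaw": 0, "offset": [0, 0, -40], "rot": [0, 0, 0]}]'

```text
time_s: 28.9
eef_pos: [0.5726, -0.3356, 0.1672]
eef_rot: [0.001, 0.042, 0.999, -0.001]
wrist_force: [0.3, -1.1, -3.0]
opening: 0.452
grasp_force: 62.3
```

```bash
python3 - <<'E'
from h import *
look('w11','lintel_mid')
plan((.5331,-.023,.164,96.6))
E
```

```text
tcp [ 0.5748 -0.3374  0.1735] yaw 175.2 F [ 3.1 -1.8  2.8]
lintel_mid 0.64 [319. 199.] z 0.1818 [ 0.5326 -0.3333] [ 543.9 -334. ] [ 41. 143.] 85.3 55270
at [ 0.5749 -0.3374  0.171 ] yaw 175.2 t 29.0 open 0.45
[8.5, 38.7, 0.5] [0.0, 0.1, 9.8]
[15.0, 36.7, 0.6] [0.0, 0.1, 9.8]
[21.0, 33.6, 0.6] [0.0, 0.1, 9.8]
[26.5, 29.5, 0.6] [0.0, 0.1, 9.8]
[31.1, 24.6, 0.7] [0.0, 0.1, 9.8]
[34.8, 18.9, 0.7] [0.0, 0.1, 9.8]
[37.6, 12.7, 0.8] [0.0, 0.1, 9.8]
[39.2, 6.1, 0.8] [0.0, 0.1, 9.8]
--
```

Request:
apply_moves --moves '[{"jaw": 0, "offset": [8.5, 38.5, 0], "rot": [0, 0, 9.8]}, {"jaw": 0, "offset": [15, 36.5, 0], "rot": [0, 0, 9.8]}, {"jaw": 0, "offset": [21, 33.5, 0], "rot": [0, 0, 9.8]}, {"jaw": 0, "offset": [26.5, 29.5, 0], "rot": [0, 0, 9.8]}, {"jaw": 0, "offset": [31, 24.5, 0], "rot": [0, 0, 9.8]}]'

```text
time_s: 29.62
eef_pos: [0.5444, -0.1377, 0.1623]
eef_rot: [-0.001, 0.455, 0.89, -0.0]
wrist_force: [1.7, 0.2, -2.2]
opening: 0.448
grasp_force: 62.2
```

Request:
apply_moves --moves '[{"jaw": 0, "offset": [35, 19, 0], "rot": [0, 0, 9.8]}, {"jaw": 0, "offset": [37.5, 12.7, 0], "rot": [0, 0, 9.8]}, {"jaw": 0, "offset": [39, 6, 0], "rot": [0, 0, 9.8]}, {"jaw": 0, "offset": [0, 0, 0], "rot": [0, 0, 0]}, {"jaw": 0, "offset": [0, 0, 0], "rot": [0, 0, 0]}]'

```text
time_s: 30.25
eef_pos: [0.5293, -0.0218, 0.163]
eef_rot: [-0.0, 0.663, 0.748, -0.0]
wrist_force: [-0.6, -0.3, -2.4]
opening: 0.454
grasp_force: 62.2
```

Request:
apply_moves --moves '[{"jaw": 0, "offset": [0, 0, 0], "rot": [0, 0, 0]}, {"jaw": 0, "offset": [0, 0, 0], "rot": [0, 0, 0]}, {"jaw": 0, "offset": [0, 0, 0], "rot": [0, 0, 0]}, {"jaw": 0, "offset": [0, 0, 0], "rot": [0, 0, 0]}, {"jaw": 0, "offset": [0, 0, 0], "rot": [0, 0, 0]}]'

```text
time_s: 30.88
eef_pos: [0.5299, -0.0217, 0.1638]
eef_rot: [0.0, 0.664, 0.748, 0.0]
wrist_force: [-1.0, -0.8, -2.5]
opening: 0.454
grasp_force: 62.2
```

```bash
python3 - <<'E'
from h import *
look('w12','lintel_mid')
for c in ['scene','top']:
    im,d,P,K,T=cam(c); save('c12'+c+'.png',im)
    for t in ['lintel_mid','post_mid','tube_mid']:
        for r in ctrl.outline_of(c,t)[:1]:
            zt,m,rc,n=topface(P,r['region'],.006); X=P[r['region']]; print(c,t,round(r['score'],2),zt.round(4),np.round(rc[0],1),np.round(rc[1]),round(rc[2],1),n)
plan((.5331,-.023,.102,96.6))
E
```

```text
tcp [ 0.5298 -0.0217  0.1638] yaw 96.8 F [ 0.  -0.7 -2.6]
lintel_mid 0.62 [319. 197.] z 0.1785 [0.5254 0.0172] [526.7   5.9] [ 40. 143.] 6.7 55150
scene lintel_mid 0.57 0.1787 [529.7 -19.2] [ 43. 211.] 6.9 1956
scene post_mid 0.97 0.0619 [ 467.4 -228.1] [43. 39.] 60.5 289
scene tube_mid 0.74 0.0951 [ 542.2 -101.4] [50. 48.] 19.7 214
top lintel_mid 0.73 0.1818 [526.1   3.2] [ 40. 160.] 6.8 435
top post_mid 0.82 0.0646 [ 466.3 -230.9] [38. 39.] 60.6 296
top tube_mid 0.62 0.0954 [520.7 -93.6] [7. 3.] 48.2 7
at [ 0.5298 -0.0216  0.1638] yaw 96.8 t 31.375 open 0.45
[-0.9, 1.6, 30.9] [0.0, -0.0, 0.1]
[-0.9, 1.6, 30.9] [0.0, -0.0, 0.1]
--
```

View pics/w12.png

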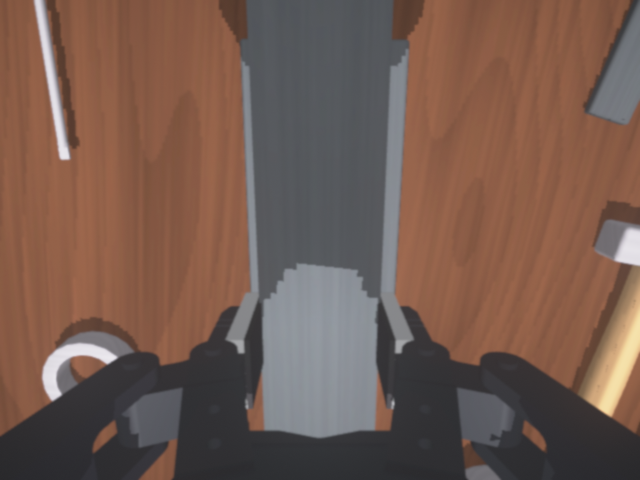

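View pics/c12scene.png

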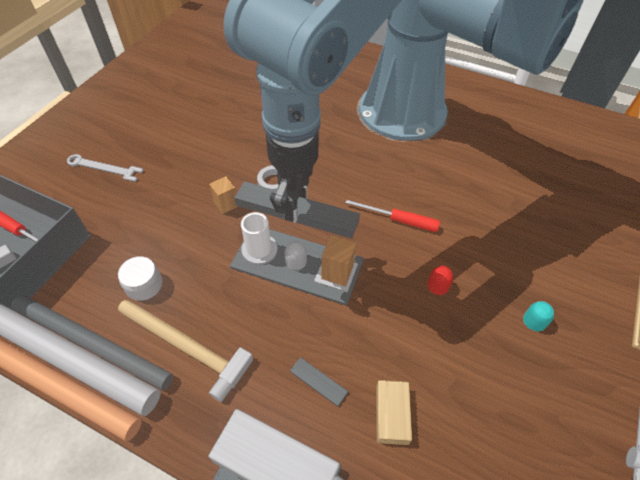

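Request:
apply_moves --moves '[{"jaw": 0, "offset": [-1.7, 3.2, 15], "rot": [0, 0, 0]}, {"jaw": 0, "offset": [0, 0, 25], "rot": [0, 0, 0]}, {"jaw": 0, "offset": [0, 0, 12], "rot": [0, 0, 0]}, {"jaw": 0, "offset": [0, 0, 6], "rot": [0, 0, 0]}, {"jaw": 0, "offset": [0, 0, 2.5], "rot": [0, 0, 0]}]'

```text
time_s: 32.0
eef_pos: [0.5334, -0.023, 0.1032]
eef_rot: [0.0, 0.664, 0.748, 0.0]
wrist_force: [0.2, -0.6, -2.8]
opening: 0.451
grasp_force: 62.1
```

Request:
apply_moves --moves '[{"jaw": 0, "offset": [0, 0, 0.7], "rot": [0, 0, 0]}, {"jaw": 0, "offset": [0, 0, 0.7], "rot": [0, 0, 0]}, {"jaw": 0, "offset": [0, 0, 0], "rot": [0, 0, 0]}, {"jaw": 0, "offset": [0, 0, 0], "rot": [0, 0, 0]}, {"jaw": 0, "offset": [0, 0, 0], "rot": [0, 0, 0]}]'

```text
time_s: 32.62
eef_pos: [0.5333, -0.023, 0.102]
eef_rot: [0.0, 0.664, 0.748, 0.0]
wrist_force: [0.3, -0.4, -2.8]
opening: 0.453
grasp_force: 62.2
```

Request:
apply_moves --moves '[{"jaw": 0, "offset": [0, 0, 0.6], "rot": [0, 0, 0]}, {"jaw": 0, "offset": [0, 0, 0.6], "rot": [0, 0, 0]}, {"jaw": 0, "offset": [0, 0, 0], "rot": [0, 0, 0]}, {"jaw": 0, "offset": [0, 0, 0], "rot": [0, 0, 0]}, {"jaw": 0, "offset": [0, 0, 0], "rot": [0, 0, 0]}]'

```text
time_s: 33.25
eef_pos: [0.5333, -0.0229, 0.1018]
eef_rot: [0.0, 0.664, 0.748, -0.0]
wrist_force: [-4.7, 0.3, 6.7]
opening: 0.454
grasp_force: 63.3
```

Request:
apply_moves --moves '[{"jaw": 0.6, "offset": [0, 0, 0], "rot": [0, 0, 0]}, {"jaw": 0.8, "offset": [0, 0, 0], "rot": [0, 0, 0]}, {"jaw": 1, "offset": [0, 0, 0], "rot": [0, 0, 0]}, {"jaw": 1, "offset": [0, 0, 0], "rot": [0, 0, 0]}, {"jaw": 1, "offset": [0, 0, -15], "rot": [0, 0, 0]}]'

```text
time_s: 33.88
eef_pos: [0.5321, -0.0227, 0.115]
eef_rot: [-0.001, 0.664, 0.748, -0.001]
wrist_force: [0.3, 0.1, 1.0]
opening: 1.001
grasp_force: 0.0
```

Request:
apply_moves --moves '[{"jaw": 1, "offset": [0, 0, -40], "rot": [0, 0, 0]}, {"jaw": 1, "offset": [0, 0, -60], "rot": [0, 0, 0]}, {"jaw": 1, "offset": [0, 0, -20], "rot": [0, 0, 0]}, {"jaw": 1, "offset": [0, 0, 0], "rot": [0, 0, 0]}, {"jaw": 1, "offset": [0, 0, 0], "rot": [0, 0, 0]}]'

```text
time_s: 34.5
eef_pos: [0.5325, -0.0228, 0.2347]
eef_rot: [-0.001, 0.664, 0.748, -0.0]
wrist_force: [-0.9, -0.2, -0.2]
opening: 0.996
grasp_force: 0.0
```

```bash
python3 - <<'E'
from h import *
look('w13','lintel_mid')
im,d,P,K,T=cam('scene'); save('c13.png',im)
for t in ['lintel_mid','post_mid','tube_mid','dome_mid']:
    for r in ctrl.outline_of('scene',t)[:3]:
        zt,m,rc,n=topface(P,r['region'],.004); print(t,round(r['score'],2),zt.round(4),np.round(rc[0],1),np.round(rc[1]),round(rc[2],1))
E
```

```text
tcp [ 0.5322 -0.0227  0.2342] yaw 96.8 F [ 0.8 -0.   0.3]
lintel_mid 0.9 [323. 202.] z 0.1165 [ 0.5323 -0.0114] [533.6 -22.8] [ 40. 211.] 6.8 20326
lintel_mid 0.89 0.1167 [533.  -20.5] [ 43. 210.] 6.6
lintel_mid 0.72 0.0604 [539.4 -22.8] [18. 28.] 5.1
post_mid 0.92 0.0953 [541.   71.3] [30. 60.] 42.2
post_mid 0.84 0.0618 [ 467.9 -226.7] [38. 39.] 60.5
post_mid 0.31 0.0173 [552.5 -91.5] [45. 65.] 43.0
tube_mid 0.64 0.1167 [533.  -20.6] [ 43. 210.] 6.6
tube_mid 0.62 0.0918 [563.6 -99. ] [ 7. 31.] 11.4
dome_mid 0.95 0.0606 [539.  -22.1] [20. 28.] 9.8
dome_mid 0.95 0.0507 [456.3 242.5] [26. 28.] 12.9
dome_mid 0.66 0.0505 [448.8 423.9] [29. 29.] 8.7
```

View pics/c13.png

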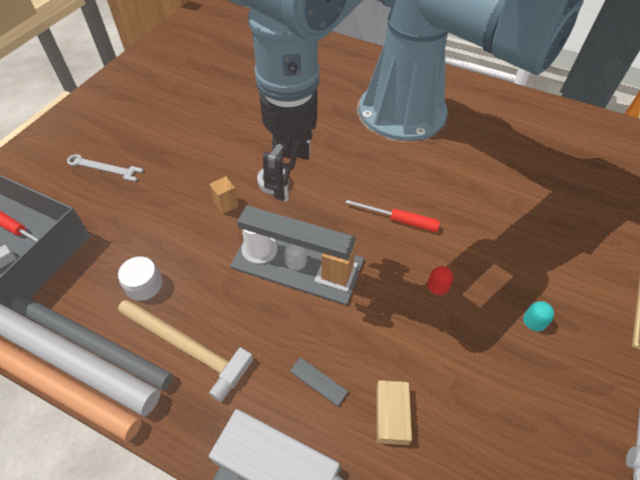

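The picture shows the bar lying level across the tube at (258,245) and the post at (337,265), with the stud at (296,257) between them. The gripper is clear of everything, so I am handing in.

```bash
python3 -c "
from bench import ctrl
print(ctrl.hand_in())"
```

```text
the job is handed in; nothing more can be done
None
```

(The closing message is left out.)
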